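# Unlock and open the column case

## Task

Unlock the white column case: its front, the sloping dial panel, faces away from the robot. Set the dials so that the white-striped pointers, from left to right as one facing the panel sees them, point squarely at the yellow, the blue and the green dot. Only then slide the blue cover by its handle fully open towards the case's left, leaving the code set and not moving the other things on the bench.

Things in the scene. Friction and masses are not known exactly. Their poses are not given: they have to be found in the camera images.
- case: fixed white case, 260 mm deep (x), 370 wide (y), 123 high. Origin: centre of underside; +x to its back, +y to its left; front (-x) looks away from the robot, so its left is roughly the robot's right. In front a black panel slopes 30 degrees from horizontal, rising to the back (50 to 112 mm high), centre (-76, 0, 81); dials at y = 115, 0, -115. Behind it a flat top bears the cover
- dial_left (a joint): Left dial: steel disc 60 mm across, 8 mm high, bearing a grey finger bar 58 x 14 mm, top 44 mm above the panel; pointer end has a white stripe on top, other end black. Value in rad: 0 = pointer straight up the slope, positive = clockwise facing the panel, stops at +-1.75; friction 0.08 N m, stays where left. Dots 44 mm from the axis: red -1.396, yellow -0.698, green 0, blue 0.698, white 1.396
- dial_left_grip (a point): left dial, point on the dial's axis, 32 mm above the panel, mid finger bar: the point to grip. Its x axis runs along the bar towards the pointer end, its z axis out of the panel along the dial's axis (30 degrees from vertical, leaning to the case's front)
- dial_middle (a joint): Middle dial: steel disc 60 mm across, 8 mm high, bearing a grey finger bar 58 x 14 mm, top 44 mm above the panel; pointer end has a white stripe on top, other end black. Value in rad: 0 = pointer straight up the slope, positive = clockwise facing the panel, stops at +-1.75; friction 0.08 N m, stays where left. Dots 44 mm from the axis: red -1.396, yellow -0.698, green 0, blue 0.698, white 1.396
- dial_middle_grip (a point): middle dial, point on the dial's axis, 32 mm above the panel, mid finger bar: the point to grip. Its x axis runs along the bar towards the pointer end, its z axis out of the panel along the dial's axis (30 degrees from vertical, leaning to the case's front)
- dial_right (a joint): Right dial: steel disc 60 mm across, 8 mm high, bearing a grey finger bar 58 x 14 mm, top 44 mm above the panel; pointer end has a white stripe on top, other end black. Value in rad: 0 = pointer straight up the slope, positive = clockwise facing the panel, stops at +-1.75; friction 0.08 N m, stays where left. Dots 44 mm from the axis: red -1.396, yellow -0.698, green 0, blue 0.698, white 1.396
- dial_right_grip (a point): right dial, point on the dial's axis, 32 mm above the panel, mid finger bar: the point to grip. Its x axis runs along the bar towards the pointer end, its z axis out of the panel along the dial's axis (30 degrees from vertical, leaning to the case's front)
- cover (a joint): blue sliding cover on the case's top, right half, 137 x 165 x 6 mm, with an aluminium handle bar 80 mm long (case x), 14 wide, 34 high, top 154 mm above the bench. Joint value in m: 0 = closed, grows as the cover slides to the case's left (+y), stop at 0.150 (fully open); friction about 2.5 N, stays where left
- cover_handle (a point): middle of the cover's handle bar, 8 mm below its top and 26 mm above the cover plate (146 mm above the bench): the point to grip, closing along the case's y. Its axes are parallel to the case's
- solvent_bottle: bystander, loose: amber bottle 72 mm across, 150 mm high, at the case's left side; origin: centre of its underside
- vial_rack: bystander, loose: white box of vials, 110 by 70 mm, 55 mm high, at the case's right side; origin: centre of its underside
- wrench: bystander, loose: steel wrench 150 mm long lying flat before the case's sloping front; origin: centre of its underside, x along it
- beaker: bystander, loose: glass beaker 70 mm across, 90 mm high, on the robot's right; origin: centre of its underside
- filter_box: bystander, loose: cardboard box 120 by 90 by 50 mm, on the robot's left; origin: centre of its underside
- buffer_jar: bystander, loose: white jar 80 mm across, 110 mm high, far on the robot's right; origin: centre of its underside

How it is judged:
On the way, in this order (a step that is already met when the one before it is completed fails the run):
1. all three dials on the code, the cover still closed (value of joint dial_left between -0.868 and -0.528 rad and value of joint dial_middle between 0.528 and 0.868 rad and value of joint dial_right between -0.17 and 0.17 rad and value of joint cover below 0.01 m), for 0.2 s.
2. the cover slid fully open (value of joint cover above 0.14 m), for 0.2 s.
At the end, for the whole second after the job is handed in: left pointer on yellow, middle on blue, right on green, each within 0.17 rad; the cover open at least 140 of its 150 mm and at rest (value of joint dial_left between -0.868 and -0.528 rad and value of joint dial_middle between 0.528 and 0.868 rad and value of joint dial_right between -0.17 and 0.17 rad and value of joint cover above 0.14 m and velocity of joint cover between -0.01 and 0.01 m/s); the robot touches nothing.
It fails at once if the cover moved more than 10 mm while a dial was off its code (value of joint cover above 0.01 m and not (value of joint dial_left between -0.868 and -0.528 rad and value of joint dial_middle between 0.528 and 0.868 rad and value of joint dial_right between -0.17 and 0.17 rad)).
It fails at once if another thing on the bench moved more than 30 mm from its place (distance of any of solvent_bottle, vial_rack, wrench, beaker, filter_box, buffer_jar from where it was at the start of the episode above 0.03 m).
It also fails if it takes over 58 s, if anything falls off the work surface, if the arm or the gripper's body presses on something with over 40 N, if the wrist force passes 120 N, or if a joint passes its speed limit or range.

## Robot

A 6-joint arm with a two-finger parallel gripper is mounted at the origin on the work surface. World frame = base frame: x ahead of the robot, y to its left, z up, the work surface at z = 0. Lengths are in m, angles in rad, forces in N, time in s.
With the tool pointing down it reaches from about 0.275 to 0.875 m from the base axis. Payload 12.5 kg.
Tool frame: the origin (TCP) lies at the centre of the arm's flange, where the gripper is bolted on; the fingertips stand 173 mm ahead of it and the grasp point (between the pads) lies 155 mm ahead of it; z points along the fingers, y is the direction in which the jaws open and shut (so a half turn about z gives the same grasp; the last joint's range is limited). The gripper opens to 85 mm and grips with 20 to 120 N. Pads are 22 mm wide; open, the fingers measure 114 mm over their backs; the gripper's body (76 mm by 85 mm) begins 54 mm behind the grasp point. The pads swing forward as they close: fully open they stand 13 mm farther back than shut.
Start: joints at [1.125, 0.351, 1.652, -0, 1.139, -0.085], TCP at [0.194, 0.515, 0.405] pointing down, gripper open.
Joint ranges: [-2.75, 2.75], [-0.79, 2.1], [0.01, 2.65], [-1.57, 4.71], [0.07, 3.14], [-2.87, 2.87]. Speed limits (rad/s): [2.22, 2.22, 2.79, 3.14, 3.14, 3.14].

## Interface

Orientations are given as a rotation vector (axis times angle).
In Python, from rig import ctrl, eyes gives the robot as it stands.
- The arm moves only by the tool jog_arm, never from a script. Its argument "steps" is a list of rows, each an object of numbers: "claw": the closure in counts, from 0 (fully open) to 255 (shut); "tx", "ty", "tz": the shift along the world's x, y, z in m; "twist": the turn about the world's z in degrees. In form: [{"claw": .., "tx": .., "ty": .., "tz": .., "twist": ..}, ...]. A call has 1 to 5 rows; each row is the pose to reach, as a shift and turn from the pose commanded when the call began; what a row does not reach only later rows make up. A row lasts 1/12 s, in which the tool goes at most 41.7 mm and 7.16 degrees, less where a joint would pass 70% of its speed; a pose out of reach is approached as far as the arm can. A call with a gripper value outside its range is refused whole. The fingers move at their own pace and stop on an object; "squeeze" is the grip in N (left out, the last holds). Time passes only in rows, so rows that repeat a pose let the fingers close. It gives the time, the measured TCP pose, the force and the opening at its end, in the units of the state.
- ctrl.get_state(): the state, without advancing time (a new reading comes with each control period).
- eyes.grab_frame(name): name is "scene" or "top" or "wrist"; returns a dict with "img" (400x640x3 uint8, blue, green, red), "z_map" (400x640 float32, m along the optical axis (not along the pixel's ray), 0 where there is no reading), "fx", "fy", "cx", "cy" (pixels), "xyz" and "orientation" of the camera in the world. Camera axes: x right, y up, looking along -z (the intrinsics and any distortion apply to the point x, -y, -z); pixel columns grow to the right and rows downward; lengths in m; the calibration is good to about 2 mm. A picture is of the moment at which its call begins.
- ctrl.hand_in(): hands the job in, once; it reports no verdict.
The state is a dict: "time": time; "joint_positions": joint angles; "joint_vel": joint speeds; "tau": joint torques, N m; "tool_pos": TCP position; "orientation": TCP orientation; "ft_force": force on the tool from outside, world axes, zero at the start; "wrist_torque": the same for the moment, N m; "width": opening from 0.0 (shut) to 1.0 (fully open).
Only numpy, scipy, OpenCV 4.12 (cv2) and the standard library are available. Lean on these libraries where they do the work, as an engineer would, in place of code of your own. Each camera call takes 0.05 s, during which the arm holds its last target. There are 200 camera calls.

## Working session

There is one attempt and no reset: what is moved stays moved. The work goes in short steps, Python scripts to look and compute and a tool call to move; the robot and the scene stay as the last step left them, time stands still between calls to the robot, and variables do not carry over. Pictures are saved under pics/ and viewed, about 8 in all and at most 12, crops included, and the job is handed in when it is done.

Besides the shell and the picture viewer there is one more tool, called after "Request:" as a command line: name --argument value ..., lists and objects as JSON in quotes. jog_arm: Moves the arm, as the interface text tells. Its arguments: {"type":"object","properties":{"steps":{"type":"array","items":{"type":"object","properties":{"claw":{"type":"number"},"tx":{"type":"number"},"ty":{"type":"number"},"tz":{"type":"number"},"twist":{"type":"number"}}}},"squeeze":{"type":"number"}},"required":["steps"]}

```bash
mkdir -p pics; ls; python3 - <<'E'
from rig import ctrl, eyes
import cv2,pickle
s=ctrl.get_state();print(s)
for n in ("scene","top"):
    f=eyes.grab_frame(n);cv2.imwrite(f"pics/{n}0.png",f["img"]);pickle.dump(f,open(f"{n}0.pkl","wb"))
    print(n,f["xyz"],f["orientation"],f["fx"],f["cx"],f["cy"])
E
```

```text
pics
{'time': 0.0, 'joint_positions': array([ 1.12539831e+00,  3.51262386e-01,  1.65244700e+00, -8.64250723e-06,
        1.13907522e+00, -8.46010076e-02]), 'joint_vel': array([-0.00060987, -0.00117657, -0.00080718,  0.00145071, -0.0001639 ,
       -0.00024817]), 'tau': array([-3.02613280e-04, -5.06097972e+01, -2.91405129e+01, -1.17594896e-04,
        4.66074634e-03,  1.15955309e-04]), 'tool_pos': array([0.19408204, 0.51447943, 0.40413526]), 'orientation': array([-5.63609316e-01, -3.09031258e+00,  1.81001261e-03]), 'ft_force': array([0.81083307, 0.13213248, 0.2235722 ]), 'wrist_torque': array([ 0.00074048,  0.02932769, -0.01893161]), 'width': 1.000710896870186}
scene [ 1.44916633 -0.73033214  0.93456639] [0.8810504  0.41068766 0.79872532] 414.66531069818035 320.1546636478517 199.56648414439013
top [ 0.26506238 -0.00394889  1.59235337] [ 0.16355913 -0.14945622 -1.54392772] 425.0648474805744 315.39583973689594 196.219355870548
```

View pics/scene0.png

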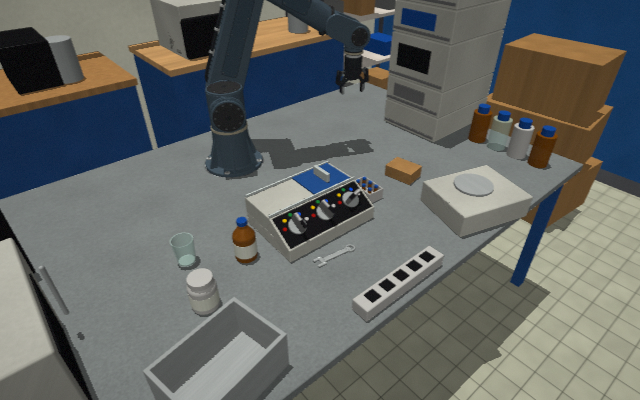

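View pics/top0.png

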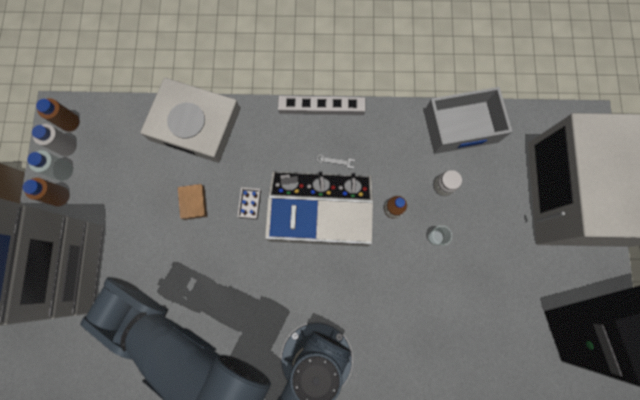

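The top view shows the case at about (320,208) with the cover on the left of the image, the rack at (249,203), the wrench at (336,161) and the bottle at (397,205). Next I'll fit the case pose from depth and rectify the panel.

```bash
cat > h.py <<'E'
import numpy as np,cv2
from scipy.spatial.transform import Rotation as R
def cloud(f):
    h,w=f["z_map"].shape;u,v=np.meshgrid(np.arange(w),np.arange(h));z=f["z_map"]
    p=np.stack([(u-f["cx"])/f["fx"]*z,-(v-f["cy"])/f["fy"]*z,-z],-1)
    return p@R.from_rotvec(f["orientation"]).as_matrix().T+f["xyz"]
def proj(f,P):
    q=(np.asarray(P)-f["xyz"])@R.from_rotvec(f["orientation"]).as_matrix()
    return np.stack([f["cx"]+f["fx"]*q[...,0]/-q[...,2],f["cy"]-f["fy"]*q[...,1]/-q[...,2]],-1)
def rz(a):return R.from_euler('z',a).as_matrix()
U=np.array([np.cos(np.pi/6),0,.5]);N=np.array([-.5,0,np.cos(np.pi/6)]);RT=np.array([0,-1.,0]) # up-slope, normal, right (facing)
def c2w(P,pose):return np.asarray(P)@rz(pose[2]).T+[pose[0],pose[1],0]
def rect(f,pose,h,px=2.0,hw=190,hh=50):
    # panel view facing it, plane h m above panel, px per mm
    r,u=np.meshgrid(np.arange(-hw,hw,1/px)/1e3,np.arange(hh,-hh,-1/px)/1e3)
    P=np.array([-.076,0,.081])+h*N+r[...,None]*RT+u[...,None]*U
    m=proj(f,c2w(P,pose)).astype(np.float32)
    return cv2.remap(f["img"],m[...,0],m[...,1],cv2.INTER_CUBIC)
E
python3 - <<'E'
import pickle;from h import *
for n in("top","scene"):
    f=pickle.load(open(n+"0.pkl","rb"));c=cloud(f);z=c[...,2]
    sel=(c[...,0]>.35)&(c[...,0]<.8)&(abs(c[...,1])<.3)
    print(n,'bench',np.median(z[sel&(z<.03)]))
    m=sel&(z>.108)&(z<.128)
    m=cv2.morphologyEx(m.astype(np.uint8),cv2.MORPH_OPEN,np.ones((3,3)))
    k,l,st,_=cv2.connectedComponentsWithStats(m);i=1+np.argmax(st[1:,4])
    p=c[l==i];print('flat',st[i],np.median(p[:,2]),cv2.minAreaRect((p[:,:2]*1000).astype(np.float32)))
    b=f["img"].astype(int);blue=(l>=0)&sel&(z>.1)&(b[...,0]>90)&(b[...,2]<70)
    q=c[blue];print('blue',len(q),cv2.minAreaRect((q[:,:2]*1000).astype(np.float32)))
    hm=sel&(z>.14)&(z<.165)&(c[...,1]>-.15)
    q=c[hm];print('handle+',len(q),q.mean(0),cv2.minAreaRect((q[:,:2]*1000).astype(np.float32)))
E
```

```text
top bench 0.0004047423870333633
flat [ 266  195  107   49 4181] 0.1163307052641871 ((485.29443359375, -2.042083740234375), (369.345458984375, 160.8255157470703), 88.42444610595703)
blue 1561 ((503.1737060546875, -63.470977783203125), (462.5717468261719, 170.5887908935547), 89.42362213134766)
handle+ 95 [0.4823814  0.08755488 0.15340937] ((482.6927490234375, 87.58457946777344), (77.18282318115234, 13.972058296203613), 1.0480612516403198)
scene bench -0.0012270448978355941
flat [ 246  161  109   59 2755] 0.11417516376393344 ((487.0972595214844, -0.77337646484375), (373.38189697265625, 168.19757080078125), 88.525634765625)
blue 812 ((533.851318359375, -49.6634521484375), (194.81492614746094, 484.4848937988281), 14.202901840209961)
handle+ 89 [0.49124548 0.08594603 0.14971672] ((489.4345703125, 87.46281433105469), (19.1024227142334, 83.71688842773438), 89.88640594482422)
```

```bash
python3 - <<'E'
import pickle;from h import *
pose=(.535,-.002,np.radians(178.42))
rows=[]
for n in("top","scene"):
    f=pickle.load(open(n+"0.pkl","rb"))
    for h in (0,.044):
        a=rect(f,pose,h)
        for y in(115,0,-115):
            cx,cy=int((190-y)*2),100
            if h==0:
                for t in(-1.396,-.698,0,.698,1.396):
                    cv2.circle(a,(int(cx+88*np.sin(t)),int(cy-88*np.cos(t))),6,(255,0,255),1)
            else: cv2.circle(a,(cx,cy),58,(255,0,255),1)
        rows.append(a[:150 if h>1 else 200])
im=np.vstack(rows);print(im.shape);cv2.imwrite("pics/rect0.png",cv2.resize(im,(570,600)) if 0 else im[:,:])
cv2.imwrite("pics/rect0.png",cv2.resize(im,None,fx=.75,fy=.75,interpolation=cv2.INTER_AREA))
E
```

```text
(800, 760, 3)
```

View pics/rect0.png

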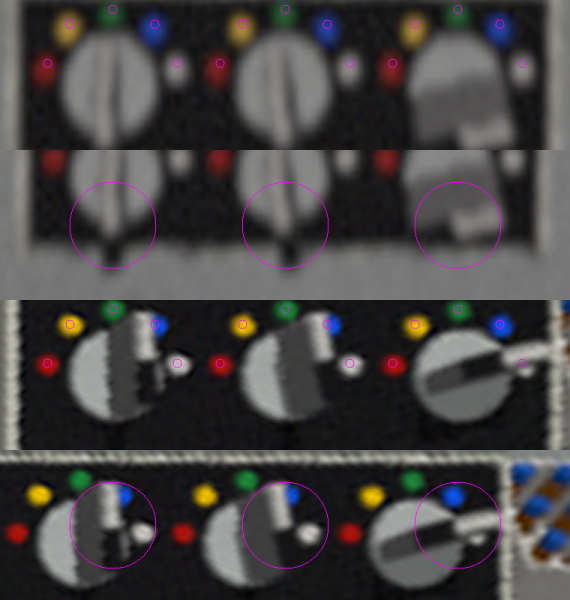

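```bash
python3 - <<'E'
import pickle;from h import *
pose=(.535,-.002,np.radians(178.42))
rows=[]
for n in("top","scene"):
    f=pickle.load(open(n+"0.pkl","rb"))
    a=rect(f,pose,.044,px=6,hw=190,hh=48)
    t=[]
    for y in(115,0,-115):
        cx=int((190-y)*6);b=a[:,cx-270:cx+270].copy()
        cv2.circle(b,(270,288),174,(255,0,255),1);t.append(cv2.resize(b,(260,277)))
    rows.append(np.hstack(t))
cv2.imwrite("pics/rect1.png",np.vstack(rows))
E
```

```text
(no output)
```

View pics/rect1.png

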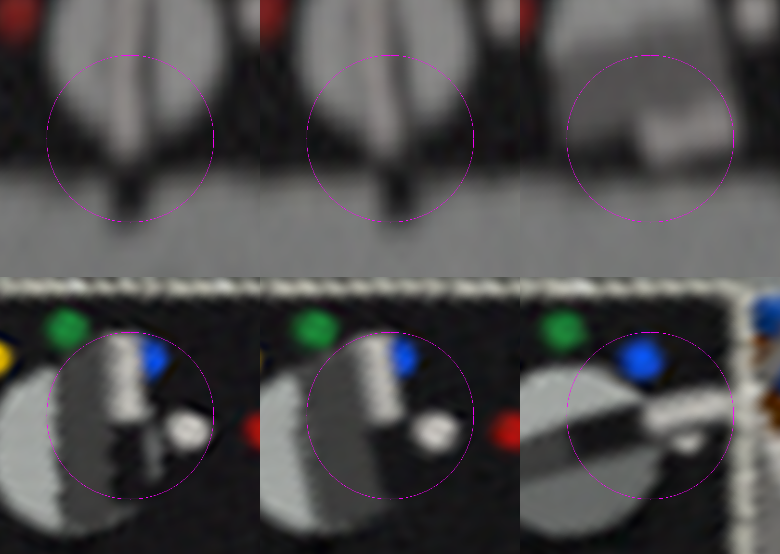

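Scene readings, with the dots matching the fitted pose to about 1 mm:

| Dial | Now (rad) | Target (rad) |
|---|---|---|
| Left | about 0 | -0.698 |
| Middle | about -0.12 | 0.698 |
| Right | about 1.39 | 0 |

The tool can only point straight down. I'll straddle each bar, twist it, then close lightly so the pads line it up, with jaw yaw = 88.4° − atan(tanθ/cos30). I'll start with the right dial.

Request:
jog_arm --steps '[{"claw": 110, "tx": 0.0292, "ty": -0.027, "tz": -0.003, "twist": -4.2}, {"claw": 110, "tx": 0.0584, "ty": -0.054, "tz": -0.006, "twist": -8.4}, {"claw": 110, "tx": 0.0876, "ty": -0.081, "tz": -0.009, "twist": -12.6}, {"claw": 110, "tx": 0.1168, "ty": -0.108, "tz": -0.012, "twist": -16.8}, {"claw": 110, "tx": 0.1457, "ty": -0.1347, "tz": -0.0147, "twist": -20.6}]' --squeeze 20

```text
time: 0.52
tool_pos: [0.3408, 0.3783, 0.3897]
orientation: [-1.112, -2.938, 0.001]
ft_force: [1.2, 1.7, 0.8]
width: 0.571
```

Request:
jog_arm --steps '[{"claw": 110, "tx": 0.0292, "ty": -0.027, "tz": -0.003, "twist": -4.2}, {"claw": 110, "tx": 0.0584, "ty": -0.054, "tz": -0.006, "twist": -8.4}, {"claw": 110, "tx": 0.0876, "ty": -0.081, "tz": -0.009, "twist": -12.6}, {"claw": 110, "tx": 0.1168, "ty": -0.108, "tz": -0.012, "twist": -16.8}, {"claw": 110, "tx": 0.1457, "ty": -0.1347, "tz": -0.0147, "twist": -20.6}]'

```text
time: 0.93
tool_pos: [0.4867, 0.2435, 0.3749]
orientation: [-1.62, -2.691, 0.001]
ft_force: [0.4, 0.7, 0.8]
width: 0.572
```

Request:
jog_arm --steps '[{"claw": 110, "tx": 0.0292, "ty": -0.027, "tz": -0.003, "twist": -4.2}, {"claw": 110, "tx": 0.0584, "ty": -0.054, "tz": -0.006, "twist": -8.4}, {"claw": 110, "tx": 0.0876, "ty": -0.081, "tz": -0.009, "twist": -12.6}, {"claw": 110, "tx": 0.1168, "ty": -0.108, "tz": -0.012, "twist": -16.8}, {"claw": 110, "tx": 0.1457, "ty": -0.1347, "tz": -0.0147, "twist": -20.6}]'

```text
time: 1.35
tool_pos: [0.6324, 0.1087, 0.36]
orientation: [-2.075, -2.358, 0.001]
ft_force: [-1.0, 0.4, 0.2]
width: 0.567
```

```bash
cat > st.py <<'E'
from rig import ctrl, eyes
from h import *
s=ctrl.get_state();M=R.from_rotvec(s["orientation"]).as_matrix()
print(round(s["time"],2),s["tool_pos"].round(4),'yaw',np.degrees(np.arctan2(M[1,1],M[0,1])).round(2),'w',round(s["width"]*85,1),'F',s["ft_force"].round(1),'q',s["joint_positions"].round(2))
E
cat > look.py <<'E'
import sys
from st import *
pose=(.535,-.002,np.radians(178.42))
o=[]
for n in sys.argv[2:]:
    f=eyes.grab_frame(n)
    if n=="scene":
        a=rect(f,pose,.044,px=4,hw=190,hh=48)
        for y in(115,0,-115):cv2.circle(a,(int((190-y)*4),192),116,(255,0,255),1)
        o.append(cv2.resize(a,(780,197)))
        a=rect(f,pose,0,px=4,hw=190,hh=48);o.append(cv2.resize(a,(780,197)))
    else:o.append(f["img"])
w=max(i.shape[1] for i in o)
cv2.imwrite(sys.argv[1],np.vstack([cv2.copyMakeBorder(i,0,0,0,w-i.shape[1],0) for i in o]))
E
python3 look.py pics/w1.png wrist scene
```

```text
1.35 [0.6324 0.1087 0.36  ] yaw 7.3 w 48.2 F [-1.   0.4  0.2] q [ 0.1   0.56  1.44 -0.    1.14 -0.03]
```

View pics/w1.png

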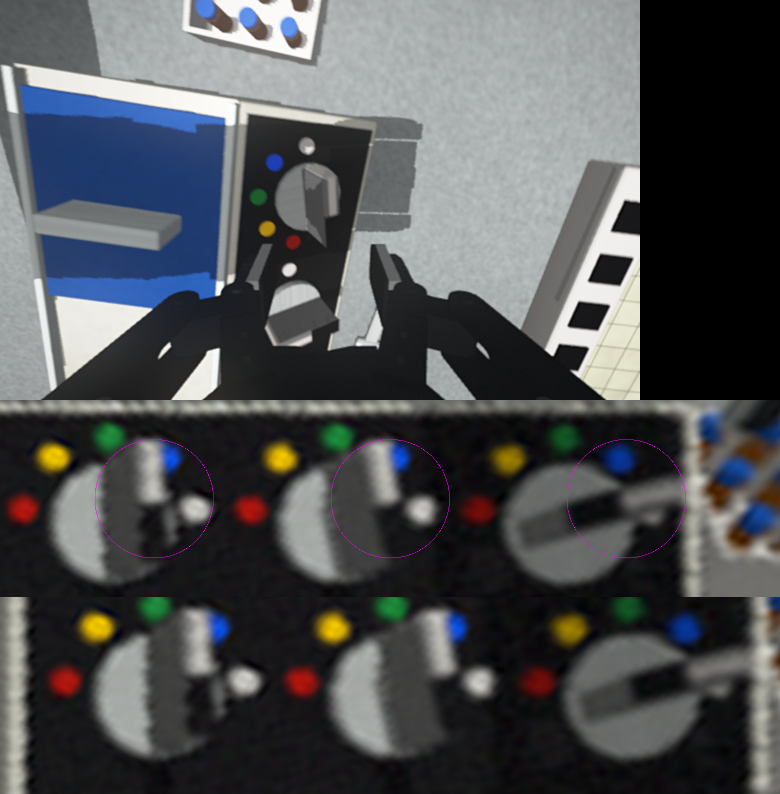

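Picture 5 (wrist and rectified scene): the right dial is at about (310,200) in the wrist view, its bar across the slope and inside the jaw line. I'll descend, narrow the jaws, twist and close.

Request:
jog_arm --steps '[{"claw": 110, "tx": -0.001, "ty": 0.0015, "tz": -0.03}, {"claw": 110, "tx": -0.001, "ty": 0.0015, "tz": -0.06}, {"claw": 110, "tx": -0.001, "ty": 0.0015, "tz": -0.08}, {"claw": 110, "tx": -0.001, "ty": 0.0015, "tz": -0.088}, {"claw": 140, "tx": -0.001, "ty": 0.0015, "tz": -0.088}]'

```text
invalid input at $.steps[0]: expected keys claw, tx, ty, tz, twist
```

Request:
jog_arm --steps '[{"claw": 175, "twist": 0}, {"claw": 175, "twist": 0}, {"claw": 175, "twist": 6}, {"claw": 175, "twist": 12}, {"claw": 175, "twist": 18}]'

```text
invalid input at $.steps[0]: expected keys claw, tx, ty, tz, twist
```

Request:
jog_arm --steps '[{"claw": 110, "tx": -0.001, "ty": 0.0015, "tz": -0.03, "twist": 0}, {"claw": 110, "tx": -0.001, "ty": 0.0015, "tz": -0.06, "twist": 0}, {"claw": 110, "tx": -0.001, "ty": 0.0015, "tz": -0.08, "twist": 0}, {"claw": 110, "tx": -0.001, "ty": 0.0015, "tz": -0.088, "twist": 0}, {"claw": 140, "tx": -0.001, "ty": 0.0015, "tz": -0.088, "twist": 0}]'

```text
time: 1.87
tool_pos: [0.63, 0.1123, 0.2718]
orientation: [-2.069, -2.363, 0.002]
ft_force: [0.6, -0.1, 0.7]
width: 0.453
```

Request:
jog_arm --steps '[{"claw": 175, "tx": 0, "ty": 0, "tz": 0, "twist": 0}, {"claw": 175, "tx": 0, "ty": 0, "tz": 0, "twist": 0}, {"claw": 175, "tx": 0, "ty": 0, "tz": 0, "twist": 6}, {"claw": 175, "tx": 0, "ty": 0, "tz": 0, "twist": 12}, {"claw": 175, "tx": 0, "ty": 0, "tz": 0, "twist": 18}]'

```text
time: 2.28
tool_pos: [0.6309, 0.1118, 0.2737]
orientation: [1.667, 2.659, 0.003]
ft_force: [6.7, -1.9, 1.1]
width: 0.312
```

Request:
jog_arm --steps '[{"claw": 175, "tx": 0, "ty": 0, "tz": 0, "twist": 6.5}, {"claw": 175, "tx": 0, "ty": 0, "tz": 0, "twist": 13}, {"claw": 175, "tx": 0, "ty": 0, "tz": 0, "twist": 19.5}, {"claw": 175, "tx": 0, "ty": 0, "tz": 0, "twist": 26}, {"claw": 175, "tx": 0, "ty": 0, "tz": 0, "twist": 31.5}]'

```text
time: 2.7
tool_pos: [0.6312, 0.1122, 0.2744]
orientation: [0.881, 3.01, 0.003]
ft_force: [6.2, 0.9, 3.2]
width: 0.313
```

Request:
jog_arm --steps '[{"claw": 175, "tx": 0, "ty": 0, "tz": 0, "twist": 6.5}, {"claw": 175, "tx": 0, "ty": 0, "tz": 0, "twist": 13}, {"claw": 175, "tx": 0, "ty": 0, "tz": 0, "twist": 19.5}, {"claw": 175, "tx": 0, "ty": 0, "tz": 0, "twist": 26}, {"claw": 190, "tx": 0, "ty": 0, "tz": 0, "twist": 31.5}]'

```text
time: 3.12
tool_pos: [0.6305, 0.112, 0.2737]
orientation: [0.031, 3.139, -0.0]
ft_force: [3.0, -2.9, -0.6]
width: 0.259
```

Request:
jog_arm --steps '[{"claw": 255, "tx": 0, "ty": 0, "tz": 0, "twist": 0}, {"claw": 255, "tx": 0, "ty": 0, "tz": 0, "twist": 0}, {"claw": 255, "tx": 0, "ty": 0, "tz": 0, "twist": 0}, {"claw": 255, "tx": 0, "ty": 0, "tz": 0, "twist": 0}, {"claw": 255, "tx": 0, "ty": 0, "tz": 0, "twist": 0}]'

```text
time: 3.53
tool_pos: [0.6307, 0.1112, 0.2734]
orientation: [0.042, 3.139, -0.002]
ft_force: [4.3, -9.0, 0.5]
width: 0.162
```

```bash
python3 st.py
```

```text
3.53 [0.6307 0.1112 0.2734] yaw 88.47 w 13.7 F [ 4.3 -9.   0.5] q [ 0.1   0.66  1.51 -0.    0.97 -1.44]
```

Width 13.7 mm at yaw 88.5° means the right bar is held squarely at 0. Now the middle dial.

Request:
jog_arm --steps '[{"claw": 110, "tx": 0, "ty": 0, "tz": 0, "twist": 0}, {"claw": 110, "tx": 0, "ty": 0, "tz": 0, "twist": 0}, {"claw": 110, "tx": 0, "ty": 0, "tz": 0.03, "twist": 0}, {"claw": 110, "tx": 0, "ty": 0, "tz": 0.06, "twist": 0}, {"claw": 110, "tx": -0.0005, "ty": -0.03, "tz": 0.07, "twist": 0}]'

```text
time: 3.95
tool_pos: [0.6301, 0.0854, 0.3469]
orientation: [0.035, 3.136, 0.003]
ft_force: [1.1, 0.6, 0.4]
width: 0.569
```

Request:
jog_arm --steps '[{"claw": 110, "tx": -0.001, "ty": -0.04, "tz": 0, "twist": 0}, {"claw": 110, "tx": -0.002, "ty": -0.08, "tz": 0, "twist": 0}, {"claw": 110, "tx": -0.002, "ty": -0.086, "tz": -0.02, "twist": 0}, {"claw": 110, "tx": -0.002, "ty": -0.086, "tz": -0.05, "twist": 0}, {"claw": 110, "tx": -0.002, "ty": -0.086, "tz": -0.07, "twist": 0}]'

```text
time: 4.37
tool_pos: [0.6272, -0.0047, 0.2711]
orientation: [-0.043, -3.141, -0.0]
ft_force: [1.0, 0.4, -0.4]
width: 0.573
```

```bash
python3 st.py
```

```text
4.37 [ 0.6272 -0.0047  0.2711] yaw 88.42 w 48.7 F [ 1.   0.4 -0.4] q [-0.08  0.64  1.55  0.    0.96 -1.63]
```

Request:
jog_arm --steps '[{"claw": 175, "tx": 0, "ty": 0, "tz": 0, "twist": 0}, {"claw": 175, "tx": 0, "ty": 0, "tz": 0, "twist": 0}, {"claw": 175, "tx": 0, "ty": 0, "tz": 0, "twist": -6}, {"claw": 175, "tx": 0, "ty": 0, "tz": 0, "twist": -12}, {"claw": 175, "tx": 0, "ty": 0, "tz": 0, "twist": -18}]'

```text
time: 4.78
tool_pos: [0.6285, -0.0039, 0.275]
orientation: [0.538, 3.091, -0.0]
ft_force: [2.6, -3.1, -0.0]
width: 0.311
```

Request:
jog_arm --steps '[{"claw": 175, "tx": 0, "ty": 0, "tz": 0, "twist": -6}, {"claw": 175, "tx": 0, "ty": 0, "tz": 0, "twist": -12}, {"claw": 175, "tx": 0, "ty": 0, "tz": 0, "twist": -18}, {"claw": 175, "tx": 0, "ty": 0, "tz": 0, "twist": -24}, {"claw": 190, "tx": 0, "ty": 0, "tz": 0, "twist": -26.2}]'

```text
time: 5.2
tool_pos: [0.6285, -0.0042, 0.2757]
orientation: [1.225, 2.888, 0.0]
ft_force: [-1.5, -4.1, 5.6]
width: 0.259
```

Request:
jog_arm --steps '[{"claw": 255, "tx": 0, "ty": 0, "tz": 0, "twist": 0}, {"claw": 255, "tx": 0, "ty": 0, "tz": 0, "twist": 0}, {"claw": 255, "tx": 0, "ty": 0, "tz": 0, "twist": 0}, {"claw": 255, "tx": 0, "ty": 0, "tz": 0, "twist": 0}, {"claw": 255, "tx": 0, "ty": 0, "tz": 0, "twist": 0}]'

```text
time: 5.62
tool_pos: [0.6285, -0.0042, 0.2758]
orientation: [1.217, 2.892, 0.0]
ft_force: [-1.4, -5.0, 5.5]
width: 0.236
```

```bash
python3 st.py
```

```text
5.62 [ 0.6285 -0.0042  0.2758] yaw 44.37 w 20.1 F [-1.4 -5.   5.5] q [-0.08  0.64  1.54 -0.    0.96 -0.85]
```

Width of 20.1 mm fits the tilted bar (about 21 expected). Next is the left dial.

Request:
jog_arm --steps '[{"claw": 110, "tx": 0, "ty": 0, "tz": 0, "twist": 0}, {"claw": 110, "tx": 0, "ty": 0, "tz": 0, "twist": 0}, {"claw": 110, "tx": 0, "ty": 0, "tz": 0.035, "twist": 0}, {"claw": 110, "tx": 0, "ty": 0, "tz": 0.07, "twist": 4}, {"claw": 110, "tx": -0.001, "ty": -0.02, "tz": 0.07, "twist": 11}]'

```text
time: 6.03
tool_pos: [0.6281, -0.0218, 0.3501]
orientation: [0.926, 2.992, 0.005]
ft_force: [0.7, 0.8, 0.7]
width: 0.57
```

Request:
jog_arm --steps '[{"claw": 110, "tx": -0.001, "ty": -0.03, "tz": 0, "twist": 7}, {"claw": 110, "tx": -0.002, "ty": -0.06, "tz": 0, "twist": 14}, {"claw": 110, "tx": -0.003, "ty": -0.09, "tz": 0, "twist": 21}, {"claw": 110, "tx": -0.003, "ty": -0.096, "tz": 0, "twist": 28}, {"claw": 110, "tx": -0.003, "ty": -0.096, "tz": -0.02, "twist": 33}]'

```text
time: 6.45
tool_pos: [0.6245, -0.1222, 0.3266]
orientation: [0.039, 3.134, -0.003]
ft_force: [0.5, 1.0, 0.4]
width: 0.569
```

Request:
jog_arm --steps '[{"claw": 110, "tx": 0, "ty": 0, "tz": -0.03, "twist": 0}, {"claw": 110, "tx": 0, "ty": 0, "tz": -0.048, "twist": 0}, {"claw": 150, "tx": 0, "ty": 0, "tz": -0.05, "twist": 0}, {"claw": 175, "tx": 0, "ty": 0, "tz": -0.05, "twist": 0}, {"claw": 175, "tx": 0, "ty": 0, "tz": -0.05, "twist": 0}]'

```text
time: 6.87
tool_pos: [0.6242, -0.1199, 0.2742]
orientation: [0.046, 3.139, -0.001]
ft_force: [-0.5, -0.2, 0.8]
width: 0.313
```

```bash
python3 st.py
```

```text
6.87 [ 0.6242 -0.1199  0.2742] yaw 88.34 w 26.6 F [-0.5 -0.2  0.8] q [-0.26  0.65  1.52  0.    0.97 -1.8 ]
```

Request:
jog_arm --steps '[{"claw": 175, "tx": 0, "ty": 0, "tz": 0, "twist": 6}, {"claw": 175, "tx": 0, "ty": 0, "tz": 0, "twist": 12}, {"claw": 175, "tx": 0, "ty": 0, "tz": 0, "twist": 18}, {"claw": 175, "tx": 0, "ty": 0, "tz": 0, "twist": 24}, {"claw": 175, "tx": 0, "ty": 0, "tz": 0, "twist": 30}]'

```text
time: 7.28
tool_pos: [0.6244, -0.1198, 0.2748]
orientation: [-0.776, 3.041, -0.002]
ft_force: [2.7, 5.2, 0.1]
width: 0.314
```

Request:
jog_arm --steps '[{"claw": 175, "tx": 0, "ty": 0, "tz": 0, "twist": 6}, {"claw": 175, "tx": 0, "ty": 0, "tz": 0, "twist": 12}, {"claw": 190, "tx": 0, "ty": 0, "tz": 0, "twist": 14.1}, {"claw": 255, "tx": 0, "ty": 0, "tz": 0, "twist": 14.1}, {"claw": 255, "tx": 0, "ty": 0, "tz": 0, "twist": 14.1}]'

```text
time: 7.7
tool_pos: [0.6244, -0.1196, 0.2752]
orientation: [-1.135, 2.926, -0.002]
ft_force: [-1.5, 4.3, 7.7]
width: 0.241
```

Request:
jog_arm --steps '[{"claw": 255, "tx": 0, "ty": 0, "tz": 0, "twist": 0}, {"claw": 255, "tx": 0, "ty": 0, "tz": 0, "twist": 0}, {"claw": 255, "tx": 0, "ty": 0, "tz": 0, "twist": 0}]'

```text
time: 7.95
tool_pos: [0.6244, -0.1196, 0.2752]
orientation: [-1.134, 2.926, -0.002]
ft_force: [0.5, 3.7, 8.3]
width: 0.243
```

```bash
python3 st.py
```

```text
7.95 [ 0.6244 -0.1196  0.2752] yaw 132.37 w 20.6 F [0.5 3.7 8.3] q [-0.26  0.65  1.52  0.    0.97 -2.57]
```

Request:
jog_arm --steps '[{"claw": 110, "tx": 0, "ty": 0, "tz": 0, "twist": 0}, {"claw": 110, "tx": 0, "ty": 0, "tz": 0, "twist": 0}, {"claw": 110, "tx": 0, "ty": 0, "tz": 0.035, "twist": 0}, {"claw": 110, "tx": 0, "ty": 0, "tz": 0.07, "twist": -6}, {"claw": 110, "tx": 0, "ty": 0, "tz": 0.09, "twist": -13}]'

```text
time: 8.37
tool_pos: [0.624, -0.1202, 0.3666]
orientation: [-0.79, 3.037, -0.004]
ft_force: [0.4, -0.1, 0.9]
width: 0.567
```

Request:
jog_arm --steps '[{"claw": 110, "tx": -0.04, "ty": 0, "tz": 0.005, "twist": -7}, {"claw": 110, "tx": -0.08, "ty": 0, "tz": 0.01, "twist": -14}, {"claw": 110, "tx": -0.12, "ty": 0.02, "tz": 0.01, "twist": -21}, {"claw": 110, "tx": -0.145, "ty": 0.05, "tz": 0.01, "twist": -28}, {"claw": 110, "tx": -0.145, "ty": 0.09, "tz": 0.01, "twist": -31}]'

```text
time: 8.78
tool_pos: [0.4748, -0.0304, 0.3729]
orientation: [-0.06, -3.14, 0.001]
ft_force: [1.7, -0.3, 0.6]
width: 0.567
```

```bash
python3 look.py pics/w2.png wrist scene
```

```text
8.78 [ 0.4748 -0.0304  0.3729] yaw 87.82 w 48.2 F [ 1.7 -0.3  0.6] q [-0.16  0.26  1.87 -0.    1.02 -1.69]
```

View pics/w2.png

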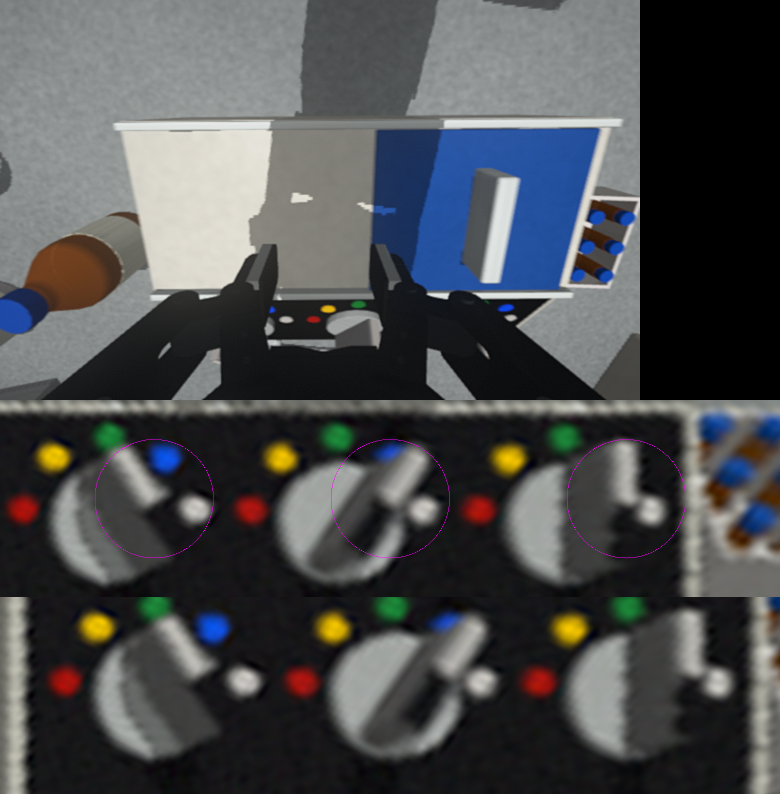

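Picture 6: the pointers look close to the code, and the cover is still closed. I'll overlay the target bar outlines enlarged, to check the angles.

```bash
python3 - <<'E'
from st import *
pose=(.535,-.002,np.radians(178.42))
f=eyes.grab_frame("scene");a=rect(f,pose,.044,px=6,hh=48);t=[]
for y,th in((115,-.698),(0,.698),(-115,0)):
    cx=int((190-y)*6);b=a[:,cx-200:cx+200].copy()
    hsv=cv2.cvtColor(b,cv2.COLOR_BGR2HSV);
    d=np.array([np.sin(th),-np.cos(th)]);n=np.array([d[1],-d[0]]);c=np.array([200,288])
    q=[c+174*d+42*n,c+174*d-42*n,c-174*d-42*n,c-174*d+42*n]
    p=b.copy();cv2.polylines(b,[np.int32(q)],True,(255,0,255),1)
    for e in(-.17,.17):
        dd=np.array([np.sin(th+e),-np.cos(th+e)]);cv2.line(b,tuple(np.int32(c)),tuple(np.int32(c+190*dd)),(0,255,255),1)
    t.append(np.vstack([b[60:520],]))
im=np.hstack(t);cv2.imwrite("pics/ang.png",cv2.resize(im,None,fx=.66,fy=.66,interpolation=cv2.INTER_AREA))
E
```

```text
8.88 [ 0.4776 -0.0267  0.3735] yaw 88.42 w 48.6 F [ 0.7 -0.7 -0.8] q [-0.15  0.26  1.86  0.    1.02 -1.7 ]
```

View pics/ang.png

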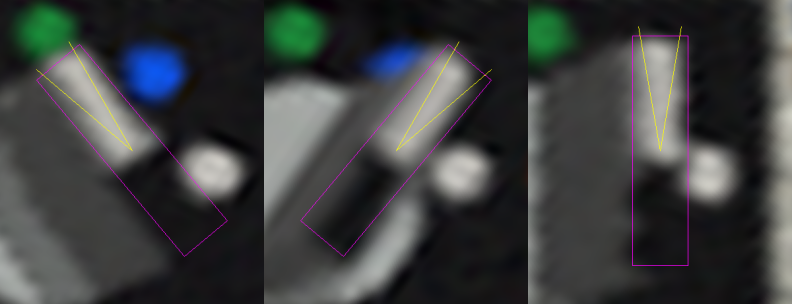

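The overlay puts left and right on target, but the middle may be slightly low. I'll quantify it with a template fit over angle.

```bash
cat > ang.py <<'E'
from st import *
pose=(.535,-.002,np.radians(178.42))
def meas(f):
  a=cv2.cvtColor(rect(f,pose,.044,px=6,hh=48),cv2.COLOR_BGR2GRAY).astype(np.float32)
  for y,th0 in((115,-.698),(0,.698),(-115,0)):
    cx=int((190-y)*6);best=[]
    for th in th0+np.arange(-.3,.31,.02):
        c=np.array([cx,288.]);d=np.array([np.sin(th),-np.cos(th)]);n=np.array([d[1],-d[0]])
        # bar-aligned patch: across +-13mm, along 0..33mm
        best2=-9
        for s in range(-18,19,3):
            S,L=np.meshgrid(np.arange(-78,79,3),np.arange(-30,175,3))
            P=c+(S+s)[...,None]*n+L[...,None]*d;P=P.astype(np.float32)
            g=cv2.remap(a,P[...,0],P[...,1],1)
            T=((abs(S)<42)&(L>0)).astype(np.float32)
            W=(abs(S)<75)
            r=np.corrcoef(g[W],T[W])[0,1];best2=max(best2,r)
        best.append((best2,th))
    b=np.array(best);i=b[:,0].argmax();print(y,b[i].round(3),b[max(i-3,0):i+4,0].round(3))
E
python3 - <<'E'
from ang import *
import pickle
meas(eyes.grab_frame("scene"))
E
```

```text
8.93 [ 0.4784 -0.0284  0.3735] yaw 88.58 w 48.3 F [-0.5 -0.9  0.4] q [-0.16  0.26  1.86 -0.    1.02 -1.7 ]
115 [ 0.833 -0.638] [0.826 0.83  0.831 0.833 0.831 0.83  0.826]
0 [0.76  0.618] [0.755 0.758 0.759 0.76  0.758 0.755 0.75 ]
-115 [0.719 0.06 ] [0.715 0.719 0.718 0.719 0.715 0.713 0.706]
```

Request:
jog_arm --steps '[{"claw": 110, "tx": 0.04, "ty": 0, "tz": 0.01, "twist": 0}, {"claw": 110, "tx": 0.08, "ty": 0.01, "tz": 0.02, "twist": 0}, {"claw": 110, "tx": 0.12, "ty": 0.02, "tz": 0.03, "twist": 0}, {"claw": 110, "tx": 0.16, "ty": 0.025, "tz": 0.04, "twist": 0}, {"claw": 110, "tx": 0.195, "ty": 0.025, "tz": 0.045, "twist": 0}]'

```text
time: 9.4
tool_pos: [0.6761, -0.0054, 0.4188]
orientation: [0.043, 3.139, -0.0]
ft_force: [0.9, -0.3, 0.5]
width: 0.568
```

```bash
python3 - <<'E'
from ang import *
eyes.grab_frame("wrist");f=eyes.grab_frame("wrist")
meas(f)
a=rect(f,pose,.044,px=4,hh=70)
for y,th in((115,-.698),(0,.698),(-115,0)):
    c=np.array([(190-y)*4,280]);d=np.array([np.sin(th),-np.cos(th)]);n=np.array([d[1],-d[0]])
    cv2.polylines(a,[np.int32([c+116*d+28*n,c+116*d-28*n,c-116*d-28*n,c-116*d+28*n])],True,(255,0,255),1)
cv2.imwrite("pics/w3.png",np.vstack([cv2.resize(a,(780,287)),cv2.resize(f["img"],(780,488))[:310]]))
E
```

```text
9.4 [ 0.6761 -0.0054  0.4188] yaw 88.45 w 48.2 F [ 0.9 -0.3  0.5] q [-0.08  0.57  1.27 -0.    1.29 -1.62]
115 [ 0.792 -0.558] [0.787 0.791 0.79  0.792 0.788 0.784 0.778]
0 [0.673 0.658] [0.641 0.657 0.668 0.673 0.671 0.665 0.659]
-115 [0.757 0.1  ] [0.749 0.753 0.755 0.757 0.753 0.751 0.745]
```

View pics/w3.png

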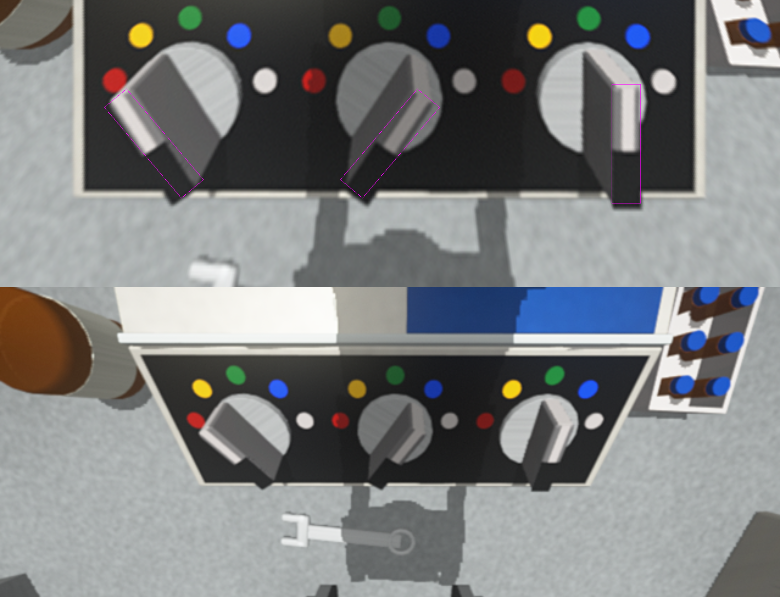

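Picture 8, the wrist view above the panel, hand-read:

| Dial | Points at | Angle (rad) |
|---|---|---|
| Left | yellow | about -0.64 |
| Middle | blue | about 0.62 |
| Right | green | about 0 |

All are inside ±0.17 and the cover is closed. Next is the cover handle at about (0.485, 0.0875).

Request:
jog_arm --steps '[{"claw": 110, "tx": -0.037, "ty": 0.018, "tz": 0, "twist": 0}, {"claw": 110, "tx": -0.074, "ty": 0.036, "tz": 0, "twist": 0}, {"claw": 110, "tx": -0.111, "ty": 0.054, "tz": -0.005, "twist": 0}, {"claw": 110, "tx": -0.148, "ty": 0.072, "tz": -0.01, "twist": 0}, {"claw": 110, "tx": -0.185, "ty": 0.09, "tz": -0.015, "twist": 0}]'

```text
time: 9.92
tool_pos: [0.4868, 0.0844, 0.4022]
orientation: [-0.045, -3.141, 0.0]
ft_force: [0.8, 0.4, 0.7]
width: 0.567
```

Request:
jog_arm --steps '[{"claw": 110, "tx": -0.006, "ty": 0.003, "tz": -0.03, "twist": 0}, {"claw": 110, "tx": -0.006, "ty": 0.003, "tz": -0.06, "twist": 0}, {"claw": 110, "tx": -0.006, "ty": 0.003, "tz": -0.09, "twist": 0}, {"claw": 110, "tx": -0.006, "ty": 0.003, "tz": -0.103, "twist": 0}, {"claw": 110, "tx": -0.006, "ty": 0.003, "tz": -0.103, "twist": 0}]'

```text
time: 10.33
tool_pos: [0.482, 0.087, 0.2969]
orientation: [-0.044, -3.136, 0.001]
ft_force: [-0.2, 0.9, -0.7]
width: 0.567
```

Request:
jog_arm --steps '[{"claw": 190, "tx": 0, "ty": 0, "tz": 0, "twist": 0}, {"claw": 255, "tx": 0, "ty": 0, "tz": 0, "twist": 0}, {"claw": 255, "tx": 0, "ty": 0, "tz": 0, "twist": 0}, {"claw": 255, "tx": 0, "ty": 0, "tz": 0, "twist": 0}, {"claw": 255, "tx": 0, "ty": 0, "tz": 0, "twist": 0}]' --squeeze 30

```text
time: 10.75
tool_pos: [0.4831, 0.0878, 0.301]
orientation: [0.043, 3.139, -0.0]
ft_force: [-1.4, -2.1, 7.9]
width: 0.153
```

```bash
python3 st.py
```

```text
10.75 [0.4831 0.0878 0.301 ] yaw 88.43 w 13.0 F [-1.4 -2.1  7.9] q [ 0.09  0.39  1.9  -0.    0.85 -1.46]
```

Request:
jog_arm --steps '[{"claw": 255, "tx": 0, "ty": -0.01, "tz": 0.002, "twist": 0}, {"claw": 255, "tx": -0.001, "ty": -0.03, "tz": 0.002, "twist": 0}, {"claw": 255, "tx": -0.001, "ty": -0.05, "tz": 0.002, "twist": 0}, {"claw": 255, "tx": -0.002, "ty": -0.07, "tz": 0.002, "twist": 0}, {"claw": 255, "tx": -0.002, "ty": -0.09, "tz": 0.002, "twist": 0}]'

```text
time: 11.17
tool_pos: [0.4807, -0.0027, 0.3012]
orientation: [0.043, 3.14, 0.001]
ft_force: [5.2, 3.8, -16.0]
width: 0.159
```

Request:
jog_arm --steps '[{"claw": 255, "tx": -0.001, "ty": -0.02, "tz": 0, "twist": 0}, {"claw": 255, "tx": -0.001, "ty": -0.04, "tz": 0, "twist": 0}, {"claw": 255, "tx": -0.002, "ty": -0.052, "tz": 0, "twist": 0}, {"claw": 255, "tx": -0.002, "ty": -0.06, "tz": 0, "twist": 0}, {"claw": 255, "tx": -0.002, "ty": -0.06, "tz": 0, "twist": 0}]'

```text
time: 11.58
tool_pos: [0.4789, -0.0612, 0.3012]
orientation: [0.048, 3.14, 0.009]
ft_force: [10.3, 22.8, -12.7]
width: 0.153
```

```bash
python3 st.py
```

```text
11.58 [ 0.4789 -0.0612  0.3012] yaw 88.26 w 13.0 F [ 10.3  22.8 -12.7] q [-0.22  0.37  1.92  0.01  0.85 -1.77]
```

Force of 23 N after 149 mm of travel: it is at the stop. I'll release, retreat and check.

Request:
jog_arm --steps '[{"claw": 110, "tx": 0, "ty": 0, "tz": 0, "twist": 0}, {"claw": 110, "tx": 0, "ty": 0, "tz": 0, "twist": 0}, {"claw": 110, "tx": 0, "ty": 0, "tz": 0, "twist": 0}, {"claw": 110, "tx": 0, "ty": 0, "tz": 0.03, "twist": 0}, {"claw": 110, "tx": 0, "ty": 0, "tz": 0.07, "twist": 0}]'

```text
time: 12.0
tool_pos: [0.4781, -0.062, 0.3705]
orientation: [-0.043, -3.136, -0.001]
ft_force: [0.4, 0.2, -0.2]
width: 0.567
```

Request:
jog_arm --steps '[{"claw": 110, "tx": -0.03, "ty": 0, "tz": 0.03, "twist": 0}, {"claw": 110, "tx": -0.06, "ty": 0, "tz": 0.05, "twist": 0}, {"claw": 110, "tx": -0.09, "ty": 0, "tz": 0.06, "twist": 0}, {"claw": 110, "tx": -0.11, "ty": 0, "tz": 0.06, "twist": 0}, {"claw": 110, "tx": -0.11, "ty": 0, "tz": 0.06, "twist": 0}]'

```text
time: 12.42
tool_pos: [0.3659, -0.0618, 0.4325]
orientation: [0.044, 3.14, -0.001]
ft_force: [0.8, -0.9, 0.0]
width: 0.57
```

```bash
python3 - <<'E'
from ang import *
fs=eyes.grab_frame("scene");meas(fs)
c=cloud(fs);z=c[...,2];m=(c[...,0]>.42)&(c[...,0]<.56)&(abs(c[...,1])<.15)&(z>.14)&(z<.165)
print(m.sum(),c[m].mean(0))
a=rect(fs,pose,.044,px=4,hh=48)
cv2.imwrite("pics/end.png",np.vstack([cv2.resize(fs["img"][100:300,140:460],(780,400),interpolation=2)[:,:,:][:380],cv2.resize(a,(780,197))]))
E
```

```text
12.42 [ 0.3659 -0.0618  0.4325] yaw 88.41 w 48.4 F [ 0.8 -0.9  0. ] q [-0.29 -0.02  2.03 -0.    1.13 -1.84]
115 [ 0.832 -0.638] [0.825 0.829 0.83  0.832 0.83  0.829 0.825]
0 [0.76  0.618] [0.755 0.758 0.759 0.76  0.757 0.755 0.749]
-115 [0.719 0.06 ] [0.715 0.719 0.718 0.719 0.716 0.714 0.707]
105 [ 0.48588763 -0.06411993  0.14962217]
```

View pics/end.png

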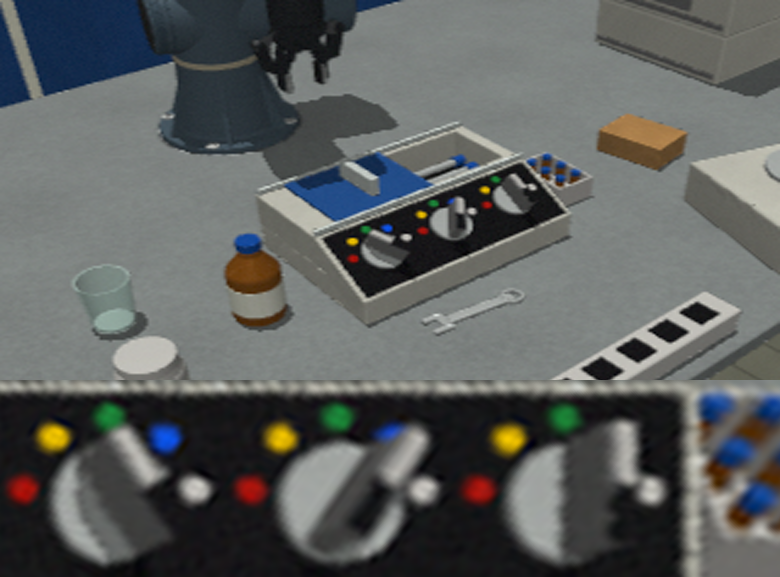

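The last picture shows the cover open, with the handle about 150 mm from its start (y 0.086 to -0.064). The dials are unchanged, the gripper is clear and the other things are in place.

```bash
python3 -c "
from rig import ctrl
print(ctrl.hand_in())"
```

```text
the job is handed in; nothing more can be done
None
```

I set the three dials to yellow, blue and green, then slid the cover fully open. I handed the job in at about 12.4 s of the 58 s; no verdict is reported.

**Dials:** the scene image fit read left -0.64, middle 0.62 and right 0.06 rad, against targets of -0.698, 0.698 and 0. All are inside ±0.17, though left and middle stop about 0.06 to 0.08 short. The readings were the same before and after the cover moved.

**Disagreement:** the wrist-camera fit read -0.56, 0.66 and 0.10 instead. Reading the same picture by hand gave about -0.64, 0.62 and 0.0. I judged the margin enough and did not readjust the dials. The left dial is the least certain: at -0.56 it would be only 0.03 rad inside its limit.

**Cover:** the handle moved about 150 mm, and the force rose to 23 N at the stop.

**Other things:** the last picture shows the gripper clear of everything. By eye, the bottle, rack, wrench, beaker and filter box look undisturbed. The buffer jar is partly cut off in that crop, and I measured none of their positions.

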